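# Bring the straightedge up to two layout pins and weight it down

## Task

On the steel layout plate, slide the aluminium straightedge (never lifting it) away from the robot until its blue-lined long edge touches both red-capped pins at once, pressing the pins only lightly (a few newtons). Then set the brass weight upright and gently on the orange disc at its end to hold it there, with the edge still against both pins. Let go of everything and leave the jar, loupe and ring box alone.

Things in the scene. Friction and masses are not known exactly. Their poses are not given: they have to be found in the camera images.
- plate: fixed dark steel layout plate, 320 (its x) x 340 (its y) x 20 mm thick, lying on the bench; origin at the centre of its underside, so its top is at height 20 mm. Place and yaw vary.
- straightedge: loose hollow aluminium bar lying flat on the plate, 44 wide (x) x 290 long (y) x 12 mm thick, about 0.32 kg; origin at the centre of its underside. Working edge: the long face at x = +22 mm (away from the robot, blue line beside it on top). A black grip rib, 14 (x) x 50 (y) mm, stands on its middle, 12 to 38 mm above the underside. Sliding friction 1 to 4 N. Starts at an angle to the pins' line.
- pad (a point): centre of the orange disc (40 mm across, flush) on top of the straightedge, at x = 0, y = +115 mm, z = 12 mm in its frame: where the weight is to stand
- pin_a: fixed upright steel pin with a red cap, 10 mm across, 24 mm tall, standing on the plate's far half towards its +y side; origin on its axis at the plate's top. Rigid, but it is spoilt if the straightedge presses it with more than 7 N. The line through the two pins lies at its own angle to the plate.
- pin_b: the same kind of red-capped pin, 140 to 185 mm from pin_a, towards the plate's -y side; origin on its axis at the plate's top, the same 7 N limit
- weight: loose brass cylinder, 36 mm across, 50 mm tall, about 0.43 kg, standing on the bench beside the plate; origin at the centre of its underside. Set it on the bar without banging it (under 40 N).
- jar: bystander: amber jar with black lid, 48 mm across, 60 mm tall, standing on the bench; origin at the centre of its underside. Leave alone.
- loupe: bystander: black eye loupe, 42 mm across, 34 mm tall, on the bench; origin at the centre of its underside. Leave alone.
- ring_box: bystander: blue ring box, 50 x 50 x 32 mm, on the bench; origin at the centre of its underside. Leave alone.
Not all that is in view belongs to the job. Leave any pink or purple look-alike of the weight alone.

How it is judged:
By the outcome, as a careful person would: the job done as asked, in the order asked, and still so for the second after the job is handed in, with the robot touching nothing.
It also fails if it takes over 72 s, if anything falls off the work surface, if the arm or the gripper's body presses on something with over 40 N, if the wrist force passes 120 N, or if a joint passes its speed limit or range.

## Robot

A 6-joint arm with a two-finger parallel gripper is mounted at the origin on the work surface. World frame = base frame: x ahead of the robot, y to its left, z up, the work surface at z = 0. Lengths are in mm, angles in rad, forces in N, time in s.
With the tool pointing down it reaches from about 350 to 975 mm from the base axis. Payload 17.4 kg.
Tool frame: the origin (TCP) lies between the finger pads; the fingertips stand 17 mm ahead of it and the grasp point (between the pads) lies 2 mm behind it; z points along the fingers, y is the line along which they close (so a half turn about z gives the same grasp; the last joint's range is limited). The gripper opens to 85 mm and grips with 20 to 120 N. Pads are 22 mm wide; open, the fingers measure 114 mm over their backs; the gripper's body (76 mm by 85 mm) begins 54 mm behind the grasp point. The pads swing forward as they close: fully open they stand 13 mm farther back than shut.
Start: joints at [-1.243, 0.116, 1.442, -0, 1.584, -0.038], TCP at [241.436, -630.35, 248.303] pointing down, gripper open.
Joint ranges: [-2.83, 2.83], [-0.83, 2.19], [0.07, 2.5], [-1.14, 4.28], [0.01, 3], [-2.97, 2.97]. Speed limits (rad/s): [1.89, 1.89, 2.22, 3.14, 3.14, 3.14].

## Interface

Orientations are given as a 3x3 rotation matrix whose columns are the frame's x, y, z axes.
In Python, from rig import ctrl gives the robot as it stands.
- The arm moves only by the shell command python3 -m jog 'ROWS'. ROWS is JSON, a list of rows, each an object with "hand": the closure in counts, from 0 (fully open) to 255 (shut); "translation": the shift along the tool's x, y, z in mm, a list of three; "twist": the turn about the tool's z in units of 5 degrees (1.0 is 5 degrees). A call has 1 to 20 rows; each row shifts and turns the commanded pose from where the row before left it, along the tool's axes as they then stand; what a row does not reach is not made up. A row lasts 1/8 s, in which the tool goes at most 62.5 mm and 10.7 degrees, less where a joint would pass 70% of its speed; a pose out of reach is approached as far as the arm can. A call is refused whole if a number of a shift passes 62.5 or a number of a turn 1, either way. A call with a gripper value outside its range is refused whole. The fingers move at their own pace and stop on an object; the grip force is fixed at half the most. Time passes only in rows, so rows that do not move let the fingers close. It gives the time, the measured TCP pose, the force, the opening and the grip force at its end, in the units of the state.
- ctrl.sense(): the state, without advancing time (a new reading comes with each control period).
- ctrl.snapshot(name): name is "side" or "top"; returns the picture (420x560x3 uint8, blue, green, red); there is no depth.
- ctrl.camera_params(name): a dict with "mtx" (3x3 intrinsics, pixels), "k1" (the pictures are not rectified: a ray, as slopes to the right and down, at radius r is drawn at 1 + k1 r^2 times it, then the intrinsics apply), "extrinsics" (4x4, takes a point from camera to world coordinates). Camera axes: x right, y down, z forward; pixel columns grow to the right and rows downward; lengths in mm; the calibration is good to about 2 mm. A picture is of the moment at which its call begins. camera_params takes no time and is no camera call.
- ctrl.finish_job(): hands the job in; it is judged then, once.
The state is a dict: "t": time; "joint_positions": joint angles; "qvel": joint speeds; "tau": joint torques, N m; "position": TCP position; "ee_rot": TCP orientation; "force": force on the tool from outside, world axes, zero at the start; "moment": the same for the moment, N m; "gripper_width": finger opening in mm; "gripper_force": force on a finger pad.
Only numpy, scipy, OpenCV 4.12 (cv2) and the standard library are available. Lean on these libraries where they do the work, as an engineer would, in place of code of your own. Each camera call takes 0.05 s, during which the arm holds its last target. There are 200 camera calls.

## Working session

There is one attempt and no reset: what is moved stays moved. The work goes in short steps, Python scripts to look and compute and a shell command to move; the robot and the scene stay as the last step left them, time stands still between calls to the robot, and variables do not carry over. Pictures are saved under pics/ and viewed, at most 10 in all, crops included, and the job is handed in when it is done.

```bash
mkdir -p pics; ls; python3 - <<'E'
from rig import ctrl
import cv2
for n in("top","side"):
    cv2.imwrite(f"pics/{n}0.png",ctrl.snapshot(n)); p=ctrl.camera_params(n); print(n,p)
s=ctrl.sense();print(s)
E
```

```text
pics
top {'mtx': array([[442.58142863,   0.        , 283.93090505],
       [  0.        , 442.58142863, 211.13306188],
       [  0.        ,   0.        ,   1.        ]]), 'k1': 0.021581245636518292, 'extrinsics': array([[-1.70574871e-02, -9.92404741e-01,  1.21827223e-01,
         4.42861070e+02],
       [-9.99837717e-01,  1.62239206e-02, -7.83095277e-03,
         4.63670277e+00],
       [ 5.79495945e-03, -1.21941029e-01, -9.92520430e-01,
         9.43688017e+02],
       [ 0.00000000e+00,  0.00000000e+00,  0.00000000e+00,
         1.00000000e+00]])}
side {'mtx': array([[534.43580316,   0.        , 286.0512223 ],
       [  0.        , 534.43580316, 211.60189584],
       [  0.        ,   0.        ,   1.        ]]), 'k1': -0.2086333198335178, 'extrinsics': array([[ 9.77277394e-01, -1.74775932e-01,  1.19926093e-01,
         3.94891458e+02],
       [-2.11455907e-01, -7.64718861e-01,  6.08680099e-01,
        -8.76764221e+02],
       [-1.46728864e-02, -6.20208382e-01, -7.84299859e-01,
         1.13961518e+03],
       [ 0.00000000e+00,  0.00000000e+00,  0.00000000e+00,
         1.00000000e+00]])}
{'t': 0.1, 'joint_positions': array([-1.24276536e+00,  1.16450428e-01,  1.44220072e+00,  1.12931590e-05,
        1.58398684e+00, -3.77809073e-02]), 'qvel': array([ 0.00053024, -0.0012958 , -0.00048966, -0.00165178, -0.00128592,
       -0.00033791]), 'tau': array([ 2.18758527e-03, -7.33667707e+01, -6.33787537e+01, -7.29442900e-05,
        5.18248577e-03,  6.91633332e-06]), 'position': array([ 241.41120603, -630.19422988,  247.62621199]), 'ee_rot': array([[ 9.33833612e-01,  3.57707532e-01, -3.26096925e-04],
       [ 3.57707677e-01, -9.33833085e-01,  9.93238337e-04],
       [ 5.07687370e-05, -1.04416672e-03, -9.99999454e-01]]), 'force': array([-0.39274561,  0.23921699,  0.02872183]), 'moment': array([-0.05194978,  0.01600434,  0.03308909]), 'gripper_force': 0.0, 'gripper_width': 85.60288499578253}
```

View pics/top0.png

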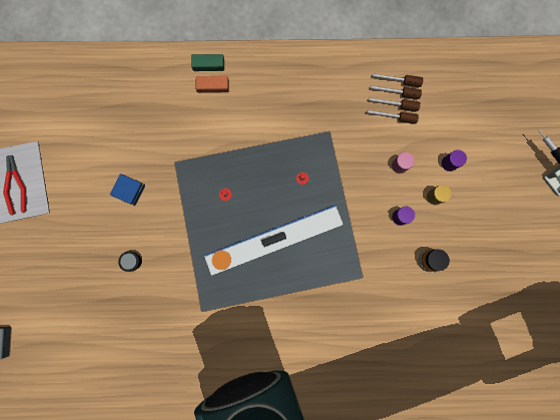

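View pics/side0.png

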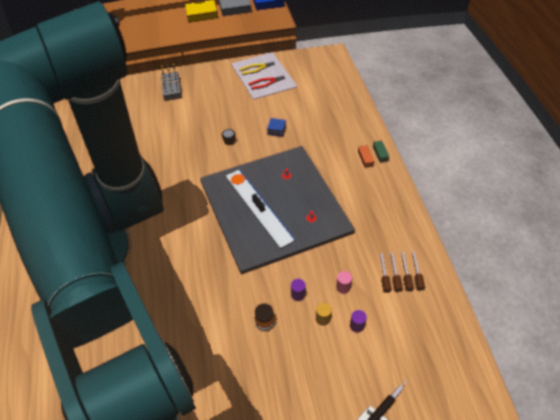

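Top view: the straightedge runs from (208,265) to (340,215), with the disc at (221,260) and the rib at (273,239). The pins are at (225,195) and (302,178).
Weight candidates: pink (403,161), purple (457,158), purple (404,215), yellow-brass (441,194). Only the one at (441,194), or (323,313) in the side view, is brass-coloured, so I'll confirm it in a crop and measure.

```bash
cat > h.py <<'E'
import numpy as np, cv2
from rig import ctrl
def ray(n,uv):
    p=ctrl.camera_params(n);K=p["mtx"];T=p["extrinsics"]
    d=(np.array(uv,float)-K[:2,2])/[K[0,0],K[1,1]]
    s=d.copy()
    for _ in range(20): s=d/(1+p["k1"]*(s@s))
    return T[:3,3],T[:3,:3]@np.array([*s,1])
def atz(n,uv,z):
    o,d=ray(n,uv);return o+d*(z-o[2])/d[2]
def proj(n,P):
    p=ctrl.camera_params(n);T=np.linalg.inv(p["extrinsics"]);c=T[:3,:3]@P+T[:3,3];s=c[:2]/c[2]
    return s*(1+p["k1"]*(s@s))*p["mtx"][0,0]+p["mtx"][:2,2]
def blobs(img,lo,hi,amin=15):
    h=cv2.cvtColor(img,cv2.COLOR_BGR2HSV);m=cv2.inRange(h,np.array(lo),np.array(hi))
    n,l,s,c=cv2.connectedComponentsWithStats(m)
    return [(c[i].round(1).tolist(),int(s[i,4]),s[i,:4].tolist()) for i in range(1,n) if s[i,4]>=amin],m,l
E
python3 - <<'E'
from h import *
t=ctrl.snapshot("top");s=ctrl.snapshot("side")
for n,im,roi in(("top",t,(190,150,160,140)),("side",s,(200,150,160,130))):
    x,y,w,h=roi; r=im[y:y+h,x:x+w]
    print(n,"red",[(np.add(b[0],(x,y)),b[1]) for b in blobs(r,(0,150,90),(6,255,255),8)[0]],
     "red2",[(np.add(b[0],(x,y)),b[1]) for b in blobs(r,(172,150,90),(180,255,255),8)[0]],
     "or",[(np.add(b[0],(x,y)),b[1]) for b in blobs(r,(7,150,120),(20,255,255),30)[0]])
    hsv=cv2.cvtColor(r,cv2.COLOR_BGR2HSV)
    m=((hsv[...,2]>150)).astype(np.uint8)
    m=cv2.morphologyEx(m,cv2.MORPH_CLOSE,np.ones((9,9)))
    c=max(cv2.findContours(m,0,2)[0],key=cv2.contourArea)+[x,y]
    box=cv2.boxPoints(cv2.minAreaRect(c)); print("bar box",box.tolist())
    if n=="top":
        q=np.array([atz(n,u,32)[:2] for u in box]);print(q.round(1),q.mean(0),[np.linalg.norm(q[i]-q[i-1]) for i in range(4)])
a=cv2.resize(t[140:240,380:480],(390,390),interpolation=2);b=cv2.resize(s[265:345,283:383],(390,312),interpolation=2)
b=cv2.copyMakeBorder(b,0,78,0,0,0);cv2.imwrite("pics/w.png",np.hstack([a,b]))
c=cv2.resize(t[140:320,170:370],(800,600)[:2] and (666,600),interpolation=2);cv2.imwrite("pics/bar.png",c)
E
```

```text
top red [(array([302., 178.]), 97), (array([224.9, 194.2]), 99)] red2 [] or [(array([221.2, 259.5]), 269)]
bar box [[199.4283447265625, 259.6991882324219], [343.46051025390625, 143.15406799316406], [382.50921630859375, 191.41238403320312], [238.47705078125, 307.95751953125]]
[[ 457.6  171.8]
 [ 697.6 -130.9]
 [ 592.9 -209. ]
 [ 359.5   92.5]] [526.87963532 -18.90608984] [np.float64(126.17670914957152), np.float64(386.2899356160489), np.float64(130.5921601789417), np.float64(381.26974862378006)]
side red [(array([286. , 175.6]), 39), (array([311.2, 212.5]), 10), (array([310.8, 218.2]), 45)] red2 [] or [(array([237.5, 178.8]), 92)]
bar box [[200.00001525878906, 278.99993896484375], [200.00001525878906, 149.99998474121094], [359.0, 150.0], [359.0, 278.99993896484375]]
```

View pics/w.png

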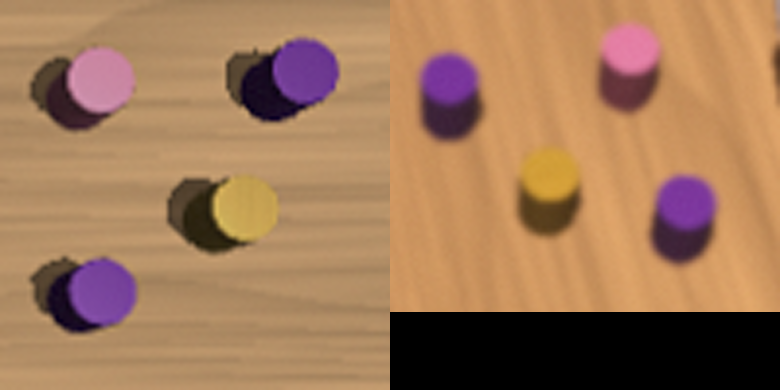

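View pics/bar.png

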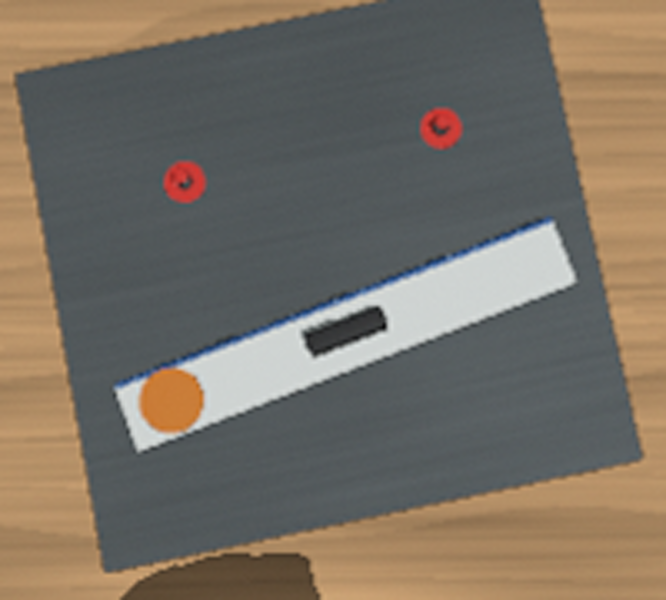

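Crop: the brass cylinder is at top pixel (443,193), distinct from the pink and purple ones. The pins show as red rings with a dark centre, so I need a closer look to know which height the red is at, plus precise measurement.

```bash
cat >> h.py <<'E'
from scipy.optimize import least_squares
def findbar(t,x0=170,y0=130,x1=370,y1=300):
    hsv=cv2.cvtColor(t,cv2.COLOR_BGR2HSV).astype(int);m=np.zeros(t.shape[:2],np.uint8)
    H,S,V=hsv[...,0],hsv[...,1],hsv[...,2]
    w=((S<60)&(V>130))|((H>7)&(H<20)&(S>150)&(V>120))|((H>100)&(H<130)&(S>120))
    m[y0:y1,x0:x1]=w[y0:y1,x0:x1]
    n,l,s,c=cv2.connectedComponentsWithStats(m)
    i=1+np.argmax(s[1:,4]);m=(l==i).astype(np.uint8)
    cnt=max(cv2.findContours(m,0,1)[0],key=cv2.contourArea)
    cnt=cv2.convexHull(cnt)[:,0]
    P=np.array([atz("top",u,32)[:2] for u in cnt])
    c,sz,a=cv2.minAreaRect(P.astype(np.float32))
    bx=cv2.boxPoints((c,sz,a));e=max([bx[1]-bx[0],bx[2]-bx[1]],key=np.linalg.norm)
    if e[1]<0:e=-e
    e=e/np.linalg.norm(e);return np.array(c),np.arctan2(-e[0],e[1]),sz   # yaw: bar y = (-sin,cos)
E
python3 - <<'E'
from h import *
t=ctrl.snapshot("top");s=ctrl.snapshot("side")
c,yaw,sz=findbar(t);print("bar",c,yaw,np.degrees(yaw),sz,"pad pred",c+115*np.array([-np.sin(yaw),np.cos(yaw)]),"disc",atz("top",(221.2,259.5),32))
for z in(20,44):print(z,"top",[atz("top",u,z)[:2].round(1) for u in((224.9,194.2),(302,178))],"side",[atz("side",u,z)[:2].round(1) for u in((286,175.6),(311,217))])
def tri(u,v):
    o,d=ray("top",u);p,e=ray("side",v);d/=np.linalg.norm(d);e/=np.linalg.norm(e)
    k=np.linalg.lstsq(np.c_[d,-e],p-o,rcond=None)[0];A=o+k[0]*d;B=p+k[1]*e;return ((A+B)/2).round(1),np.linalg.norm(A-B).round(1)
print("tri pins",tri((224.9,194.2),(286,175.4)),tri((302,178),(311,217)))
for n,im,r in(("top",t,(425,180,35,30)),("side",s,(305,295,40,30))):
    x,y,w,h=r;b=blobs(im[y:y+h,x:x+w],(18,120,140),(35,255,255),20)[0];print(n,b)
    for q in b:
        u=np.add(q[0],(x,y));print(u,atz(n,u,50).round(1))
f=lambda im,x,y:cv2.resize(im[y-14:y+14,x-14:x+14],(392,392),interpolation=cv2.INTER_NEAREST)
cv2.imwrite("pics/pins.png",np.hstack([f(t,225,194),f(s,311,217)]))
E
```

```text
bar [496.53775024  19.43084717] 0.35018003 20.063837 (45.16866683959961, 291.127685546875) pad pred [457.08505249 127.45160675] disc [457.22880275 127.40655502  32.        ]
20 top [array([594.3, 121.3]), array([626.5, -42.2])] side [array([593.4, 118.9]), array([626.7, -40.4])]
44 top [array([590.3, 118.3]), array([621.7, -41. ])] side [array([589.1,  97.5]), array([621.7, -58.3])]
tri pins (array([594.3, 121.6,  17.9]), np.float64(0.7)) (array([626.1, -42.1,  22.3]), np.float64(0.2))
top [([17.8, 12.7], 229, [10, 4, 17, 18])]
[442.8 192.7] [ 585.2 -327.7   50. ]
side [([18.5, 14.4], 169, [11, 8, 16, 14])]
[323.5 309.4] [ 584.7 -328.6   50. ]
```

View pics/pins.png

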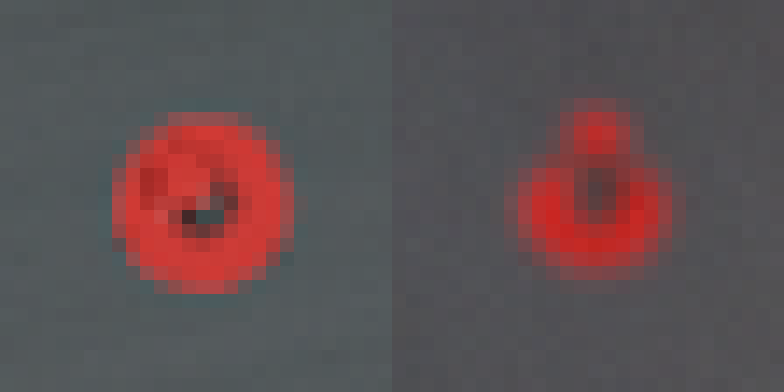

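Pins: the red rings lie on the plate (triangulated z ≈ 20), at a=(594.3,121.3) and b=(626.5,-42.2), 166.6 mm apart, which fits the spec. Pin line yaw is 11.15°. The bar is at (496.5,19.4), yaw 20.06°, size 45×291 (matches), and the disc agrees to 0.2 mm. The weight is at (585,-328), with the two cameras agreeing to 1 mm. First I'll turn so that tool y lies along bar x, then move above the rib.

```bash
python3 -m jog '[{"hand":0,"translation":[0,0,0],"twist":-1},{"hand":0,"translation":[0,0,0],"twist":-1},{"hand":0,"translation":[0,0,0],"twist":-1},{"hand":0,"translation":[0,0,0],"twist":-1},{"hand":0,"translation":[0,0,0],"twist":-1},{"hand":0,"translation":[0,0,0],"twist":-1},{"hand":0,"translation":[0,0,0],"twist":-1},{"hand":0,"translation":[0,0,0],"twist":-1},{"hand":0,"translation":[0,0,0],"twist":-1},{"hand":0,"translation":[0,0,0],"twist":-1},{"hand":0,"translation":[0,0,0],"twist":-1},{"hand":0,"translation":[0,0,0],"twist":-1},{"hand":0,"translation":[0,0,0],"twist":-1},{"hand":0,"translation":[0,0,0],"twist":-1},{"hand":0,"translation":[0,0,0],"twist":-1},{"hand":0,"translation":[0,0,0],"twist":-1},{"hand":0,"translation":[0,0,0],"twist":-1},{"hand":0,"translation":[0,0,0],"twist":-0.82}]'
python3 -m jog '[{"hand":100,"translation":[26.1,23.1,5],"twist":0},{"hand":100,"translation":[26.1,23.1,5],"twist":0},{"hand":100,"translation":[26.1,23.1,5],"twist":0},{"hand":100,"translation":[26.1,23.1,5],"twist":0},{"hand":100,"translation":[26.1,23.1,5],"twist":0},{"hand":100,"translation":[26.1,23.1,5],"twist":0},{"hand":100,"translation":[26.1,23.1,5],"twist":0},{"hand":100,"translation":[26.1,23.1,5],"twist":0},{"hand":100,"translation":[26.1,23.1,5],"twist":0},{"hand":100,"translation":[26.1,23.1,5],"twist":0},{"hand":100,"translation":[26.1,23.1,5],"twist":0},{"hand":100,"translation":[26.1,23.1,5],"twist":0},{"hand":100,"translation":[26.1,23.1,5],"twist":0},{"hand":100,"translation":[26.1,23.1,5],"twist":0},{"hand":100,"translation":[26.1,23.1,5],"twist":0},{"hand":100,"translation":[26.1,23.1,5],"twist":0},{"hand":100,"translation":[26.1,23.1,5],"twist":0},{"hand":100,"translation":[26.1,23.1,5],"twist":0},{"hand":100,"translation":[26.1,23.1,5],"twist":0},{"hand":100,"translation":[26.1,23.1,5],"twist":0}]'
cat >> h.py <<'E'
def st(tgt=None,yawt=None):
    s=ctrl.sense();R=s["ee_rot"];y=np.degrees(np.arctan2(R[1,1],R[0,1]))
    print("t%.2f"%s["t"],"p",s["position"].round(2),"tooly yaw %.2f"%y,"F",s["force"].round(2),"M",s["moment"].round(2),"w %.1f"%s["gripper_width"],"gf %.1f"%s["gripper_force"],"q",s["joint_positions"].round(2))
    if tgt is not None: print("tool-axes shift",(R.T@(np.array(tgt)-s["position"])).round(2))
    if yawt is not None: print("twist units",round(-(yawt-y)/5,3))
E
python3 -c "
from h import *
st([496.5,19.4,52],20.06)"
```

```text
t: 2.55
position: [241.4, -630.3, 248.2]
ee_rot: [[-0.345, 0.938, -0.0], [0.938, 0.345, 0.0], [0.0, -0.0, -1.0]]
force: [-0.4, -0.6, -0.3]
gripper_width: 85.2
gripper_force: 0.0
t: 5.05
position: [496.7, 19.6, 148.3]
ee_rot: [[-0.343, 0.939, 0.0], [0.939, 0.343, -0.0], [-0.0, 0.0, -1.0]]
force: [0.4, 0.4, 0.0]
gripper_width: 52.0
gripper_force: 0.0
t5.05 p [496.66  19.63 148.25] tooly yaw 20.07 F [0.37 0.35 0.03] M [-0.02 -0.01 -0.02] w 52.0 gf 0.0 q [-0.01 -0.24  1.94 -0.    1.44 -0.36]
tool-axes shift [-0.15 -0.26 96.25]
twist units 0.001
```

```bash
python3 -m jog '[{"hand":130,"translation":[0,0,20],"twist":0},{"hand":130,"translation":[0,0,20],"twist":0},{"hand":130,"translation":[0,0,20],"twist":0},{"hand":130,"translation":[0,0,20],"twist":0},{"hand":130,"translation":[0,0,10],"twist":0},{"hand":130,"translation":[0,0,6],"twist":0},{"hand":170,"translation":[0,0,0],"twist":0},{"hand":255,"translation":[0,0,0],"twist":0},{"hand":255,"translation":[0,0,0],"twist":0},{"hand":255,"translation":[0,0,0],"twist":0},{"hand":255,"translation":[0,0,0],"twist":0}]'
python3 -c "
from h import *
st()"
```

```text
t: 6.42
position: [496.8, 18.5, 53.0]
ee_rot: [[-0.343, 0.939, 0.001], [0.939, 0.343, 0.0], [-0.0, 0.001, -1.0]]
force: [1.1, 0.6, 6.5]
gripper_width: 12.7
gripper_force: 60.4
t6.42 p [496.84  18.49  53.05] tooly yaw 20.06 F [1.08 0.62 6.53] M [ 0.07 -0.04  0.03] w 12.7 gf 60.4 q [-0.01 -0.15  2.03  0.    1.26 -0.36]
```

```bash
python3 -m jog '[{"hand":255,"translation":[0,0,-0.4],"twist":0},{"hand":255,"translation":[0,0,0],"twist":0.44},{"hand":255,"translation":[0,0,0],"twist":0.45},{"hand":255,"translation":[0,0,0],"twist":0.44},{"hand":255,"translation":[0,0,0],"twist":0.45},{"hand":255,"translation":[0,3,0],"twist":0},{"hand":255,"translation":[0,6,0],"twist":0},{"hand":255,"translation":[0,6,0],"twist":0}]'
python3 -c "
from h import *
st(yawt=11.15)
t=ctrl.snapshot('top');cv2.imwrite('pics/t3.png',t)"
```

```text
t: 7.42
position: [510.9, 21.2, 53.0]
ee_rot: [[-0.194, 0.981, -0.001], [0.981, 0.194, -0.0], [-0.0, -0.001, -1.0]]
force: [-6.4, -0.5, 10.7]
gripper_width: 12.8
gripper_force: 60.8
t7.42 p [510.88  21.25  53.03] tooly yaw 11.16 F [-6.41 -0.46 10.74] M [-0.25  1.11  0.02] w 12.8 gf 60.8 q [-0.01 -0.12  2.   -0.    1.26 -0.2 ]
twist units 0.002
```

```bash
python3 -m jog '[{"hand":255,"translation":[0,3,-0.4],"twist":0},{"hand":255,"translation":[0,6,0],"twist":0},{"hand":255,"translation":[0,6,0],"twist":0},{"hand":255,"translation":[0,6,0],"twist":0},{"hand":255,"translation":[0,6,0],"twist":0},{"hand":255,"translation":[0,4,0],"twist":0},{"hand":255,"translation":[0,0,0],"twist":0}]'
python3 -c "
from h import *
st()"
python3 -m jog '[{"hand":255,"translation":[0,3,0],"twist":0},{"hand":255,"translation":[0,6,0],"twist":0},{"hand":255,"translation":[0,6,0],"twist":0},{"hand":255,"translation":[0,6,0],"twist":0},{"hand":255,"translation":[0,6,0],"twist":0},{"hand":255,"translation":[0,6,0],"twist":0},{"hand":255,"translation":[0,2,0],"twist":0},{"hand":255,"translation":[0,0,0],"twist":0}]'
python3 - <<'E'
from h import *
st()
t=ctrl.snapshot("top");cv2.imwrite("pics/t4.png",cv2.resize(t[140:290,180:380],(800,600),interpolation=2))
E
```

```text
t: 8.35
position: [542.1, 27.5, 53.1]
ee_rot: [[-0.194, 0.981, 0.001], [0.981, 0.194, 0.0], [-0.0, 0.001, -1.0]]
force: [1.5, 0.8, -0.5]
gripper_width: 12.8
gripper_force: 59.6
t8.35 p [542.05  27.46  53.09] tooly yaw 11.16 F [ 1.45  0.8  -0.5 ] M [ 0.05 -0.24  0.01] w 12.8 gf 59.6 q [ 0.   -0.05  1.94  0.    1.25 -0.19]
t: 9.35
position: [576.2, 34.2, 53.1]
ee_rot: [[-0.194, 0.981, 0.001], [0.981, 0.194, 0.0], [-0.0, 0.001, -1.0]]
force: [1.7, 0.3, -0.9]
gripper_width: 12.8
gripper_force: 59.6
t9.35 p [576.21  34.19  53.1 ] tooly yaw 11.16 F [ 1.67  0.33 -0.88] M [ 0.   -0.26  0.02] w 12.8 gf 59.6 q [ 0.02  0.03  1.86  0.    1.25 -0.18]
```

View pics/t4.png

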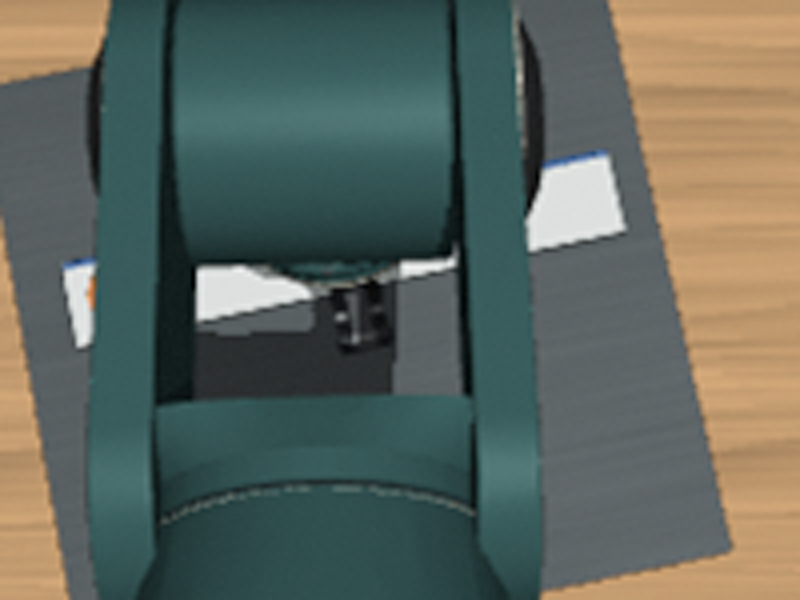

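The view is mostly hidden by the arm, but both blue-edge ends show, at crop (65,265) and (605,153), and the bar has turned nearly parallel to the pins. Next is the remaining gap.

```bash
python3 - <<'E'
from h import *
L=atz("top",(180+64/4-.4,140+264/4-.4),32)[:2];R=atz("top",(180+606/4-.4,140+152/4-.4),32)[:2]
a=np.array([594.3,121.3]);b=np.array([626.5,-42.2])
e=(L-R);print(L,R,np.linalg.norm(e),"yaw",np.degrees(np.arctan2(-e[0],e[1])))
e/=np.linalg.norm(e);n=np.array([e[1],-e[0]])
for p in(a,b):print("gap",(p-L)@n-5, "along",(p-(L+R)/2)@e)
E
```

```text
[569.3243348  180.46189465] [ 623.93717294 -102.59515186] 288.27739014558705 yaw 10.920422715866104
gap 8.31543569148411 along 81.31662249595162
gap 8.958003813622732 along -85.32273991944054
```

```bash
python3 -m jog '[{"hand":255,"translation":[0,2,0],"twist":0},{"hand":255,"translation":[0,2,0],"twist":0},{"hand":255,"translation":[0,0,0],"twist":0},{"hand":190,"translation":[0,0,0],"twist":0},{"hand":190,"translation":[0,0,0],"twist":0},{"hand":190,"translation":[0,0,0],"twist":0}]'
python3 -c "
from h import *
st()"
python3 -m jog '[{"hand":190,"translation":[0,1,0],"twist":0},{"hand":190,"translation":[0,1,0],"twist":0},{"hand":190,"translation":[0,1,0],"twist":0},{"hand":190,"translation":[0,0.5,0],"twist":0},{"hand":190,"translation":[0,0,0],"twist":0},{"hand":190,"translation":[0,0,0],"twist":0}]'
python3 -c "
from h import *
st()"
```

```text
t: 10.15
position: [579.8, 34.9, 53.2]
ee_rot: [[-0.194, 0.981, 0.0], [0.981, 0.194, -0.0], [-0.0, 0.0, -1.0]]
force: [0.1, 0.2, 0.3]
gripper_width: 21.9
gripper_force: 0.0
t10.15 p [579.79  34.91  53.16] tooly yaw 11.16 F [0.05 0.16 0.28] M [0.01 0.01 0.01] w 21.9 gf 0.0 q [ 0.02  0.04  1.85 -0.    1.25 -0.18]
t: 10.9
position: [583.2, 35.6, 53.1]
ee_rot: [[-0.194, 0.981, -0.0], [0.981, 0.194, -0.0], [-0.0, -0.0, -1.0]]
force: [-0.2, -0.8, -0.4]
gripper_width: 21.9
gripper_force: 0.0
t10.90 p [583.2   35.57  53.12] tooly yaw 11.16 F [-0.24 -0.85 -0.37] M [ 0.01 -0.04 -0.04] w 21.9 gf 0.0 q [ 0.02  0.04  1.85 -0.    1.25 -0.18]
```

```bash
R='{"hand":190,"translation":[0,0.5,0],"twist":0}'; python3 -m jog '[{"hand":190,"translation":[0,0.5,0],"twist":0},{"hand":190,"translation":[0,0.5,0],"twist":0}]' | grep -E "pos|for"
python3 -m jog '[{"hand":190,"translation":[0,0.5,0],"twist":0},{"hand":190,"translation":[0,0.5,0],"twist":0}]' | grep -E "pos|^for"
python3 -m jog '[{"hand":190,"translation":[0,0.5,0],"twist":0},{"hand":190,"translation":[0,0.5,0],"twist":0}]' | grep -E "pos|^for"
python3 -m jog '[{"hand":190,"translation":[0,0.5,0],"twist":0},{"hand":190,"translation":[0,0,0],"twist":0}]' | grep -E "pos|^for"
```

```text
position: [584.0, 35.7, 53.1]
force: [-3.2, -1.3, 1.0]
gripper_force: 1.3
position: [585.1, 36.0, 53.1]
force: [-2.3, -0.9, 2.0]
position: [586.2, 36.1, 53.1]
force: [-1.7, -0.8, 1.9]
position: [586.7, 36.3, 53.1]
force: [-1.6, -0.7, 0.8]
```

```bash
python3 -m jog '[{"hand":190,"translation":[0,0.4,0],"twist":0},{"hand":190,"translation":[0,0,0],"twist":0}]' | grep -E "pos|^for"
python3 -m jog '[{"hand":190,"translation":[0,0.3,0],"twist":0},{"hand":190,"translation":[0,0,0],"twist":0}]' | grep -E "pos|^for"
python3 -m jog '[{"hand":190,"translation":[0,0.3,0],"twist":0},{"hand":190,"translation":[0,0,0],"twist":0}]' | grep -E "pos|^for"
python3 -c "
from h import *
st()"
```

```text
position: [587.1, 36.3, 53.1]
force: [-2.3, -0.6, 2.0]
position: [587.3, 36.4, 53.1]
force: [-1.7, 0.1, 1.3]
position: [587.6, 36.4, 53.1]
force: [-3.6, -1.0, 1.3]
t12.65 p [587.62  36.44  53.12] tooly yaw 11.16 F [-3.61 -1.03  1.33] M [-0.09  0.52 -0.03] w 21.7 gf 1.6 q [ 0.02  0.05  1.84  0.    1.25 -0.18]
```

Force is rising, possibly the first pin, so I'll continue in finer steps.

```bash
python3 -m jog '[{"hand":190,"translation":[0,0.2,0],"twist":0},{"hand":190,"translation":[0,0,0],"twist":0}]' | grep -E "pos|^for"
python3 -c "
from h import *
st()"
python3 -m jog '[{"hand":190,"translation":[0,0.2,0],"twist":0},{"hand":190,"translation":[0,0,0],"twist":0}]' | grep -E "pos|^for"
python3 -c "
from h import *
st()"
```

```text
position: [587.7, 36.5, 53.1]
force: [-4.6, -1.5, 3.4]
t12.90 p [587.67  36.46  53.14] tooly yaw 11.16 F [-4.58 -1.51  3.42] M [-0.17  0.84 -0.01] w 22.1 gf 2.6 q [ 0.02  0.05  1.83 -0.    1.25 -0.18]
position: [587.7, 36.5, 53.1]
force: [-6.8, -0.4, 5.1]
t13.15 p [587.7   36.47  53.11] tooly yaw 11.15 F [-6.77 -0.38  5.08] M [-0.19  1.15  0.02] w 22.0 gf 3.5 q [ 0.02  0.05  1.83 -0.    1.25 -0.18]
```

Stalled: 0.4 mm commanded gave only 0.05 mm of motion, with force rising from 2 N (sliding friction) to 7 N. That leaves about 5 N shared by the pins. I'll back off, open and clear the view to verify.

```bash
python3 -m jog '[{"hand":190,"translation":[0,-1,0],"twist":0},{"hand":190,"translation":[0,-2,0],"twist":0},{"hand":190,"translation":[0,-2,0],"twist":0},{"hand":130,"translation":[0,0,0],"twist":0},{"hand":130,"translation":[0,0,-5],"twist":0},{"hand":130,"translation":[0,0,-20],"twist":0},{"hand":80,"translation":[0,0,-30],"twist":0},{"hand":80,"translation":[0,0,-30],"twist":0},{"hand":80,"translation":[-30,0,-10],"twist":0},{"hand":80,"translation":[-35,0,0],"twist":0},{"hand":80,"translation":[-35,0,0],"twist":0},{"hand":80,"translation":[-35,0,0],"twist":0},{"hand":80,"translation":[-35,0,0],"twist":0},{"hand":80,"translation":[-35,0,0],"twist":0},{"hand":80,"translation":[-35,0,0],"twist":0},{"hand":80,"translation":[-35,0,0],"twist":0},{"hand":80,"translation":[-25,0,0],"twist":0}]' | grep -E "^t:|pos|^for"
python3 - <<'E'
from h import *
st([585,-328,100],11.15)
t=ctrl.snapshot("top");cv2.imwrite("pics/t5.png",cv2.resize(t[140:290,180:380],(800,600),interpolation=2))
c,yaw,sz=findbar(t);print("bar",c,np.degrees(yaw),sz)
n=np.array([np.cos(yaw),np.sin(yaw)]);u=np.array([-n[1],n[0]])
for p in([594.3,121.3],[626.5,-42.2]):print("gap",(np.array(p)-c)@n-27,(np.array(p)-c)@u)
r=t[180:280,180:260];b=blobs(r,(7,150,120),(20,255,255),30)[0];print(b,[atz("top",np.add(q[0],(180,180)),32) for q in b],"padpred",c+115*u)
for q in((403,161),(457,158),(404,215)):print(atz("top",q,50)[:2].round())
E
```

```text
t: 15.28
position: [641.5, -260.2, 149.5]
force: [0.1, 0.4, -1.2]
t15.28 p [ 641.49 -260.22  149.5 ] tooly yaw 11.13 F [ 0.13  0.37 -1.17] M [ 0.01  0.03 -0.  ] w 58.6 gf 0.0 q [-0.42  0.19  1.52  0.    1.43 -0.62]
tool-axes shift [-55.57 -68.56  49.46]
twist units -0.004
bar [582.85229492  37.80153656] 11.188703 (45.01759338378906, 289.9564514160156)
gap 0.43224396423231326 79.69012224841237
gap 0.2945394830478776 -86.95042501819016
[([30.4, 29.1], 252, [22, 21, 18, 18])] [array([561.50498137, 149.81085752,  32.        ])] padpred [560.53758621 150.61578369]
[ 653. -250.]
[ 657. -361.]
[ 541. -246.]
```

View pics/t5.png

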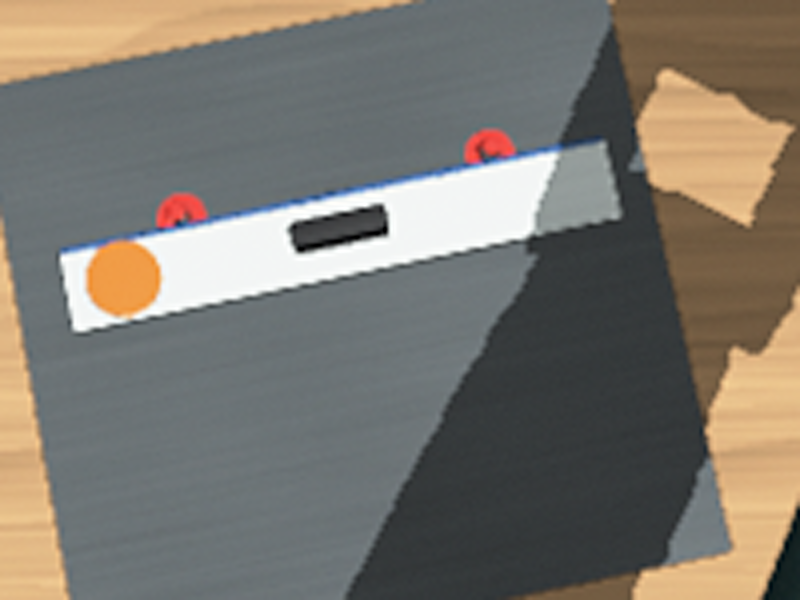

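Picture: the blue edge meets both pins, at crop (183,222) and (490,157). Fitted yaw is 11.19° and the residual gaps of 0.4 and 0.3 mm are within calibration, so both touch. The pad is at about (561,150). Next, the weight.

```bash
python3 -m jog '[{"hand":80,"translation":[-18.5,-22.8,0],"twist":0},{"hand":80,"translation":[-18.5,-22.8,0],"twist":0},{"hand":80,"translation":[-18.6,-23,0],"twist":0},{"hand":80,"translation":[0,0,25],"twist":0},{"hand":80,"translation":[0,0,25],"twist":0},{"hand":80,"translation":[0,0,25],"twist":0},{"hand":80,"translation":[0,0,20],"twist":0},{"hand":80,"translation":[0,0,12],"twist":0},{"hand":80,"translation":[0,0,5],"twist":0},{"hand":80,"translation":[0,0,0],"twist":0}]' | grep -E "^t:|pos|^for"
python3 -c "
from h import *
st([585,-328,37],11.15)"
python3 -m jog '[{"hand":130,"translation":[0,0,0],"twist":0},{"hand":150,"translation":[0,0,0],"twist":0},{"hand":255,"translation":[0,0,0],"twist":0},{"hand":255,"translation":[0,0,0],"twist":0},{"hand":255,"translation":[0,0,0],"twist":0}]'
python3 -c "
from h import *
st([585,-328,37],11.15)"
```

```text
t: 16.58
position: [584.8, -326.6, 36.4]
force: [0.1, -0.2, 0.0]
t16.57 p [ 584.79 -326.63   36.42] tooly yaw 11.16 F [ 0.14 -0.17  0.01] M [-0.04 -0.04 -0.03] w 58.8 gf 0.0 q [-0.55  0.24  1.66  0.    1.25 -0.74]
tool-axes shift [-1.38 -0.06 -0.58]
twist units 0.003
t: 17.2
position: [585.0, -326.8, 37.2]
ee_rot: [[-0.194, 0.981, 0.001], [0.981, 0.194, -0.001], [-0.001, 0.001, -1.0]]
force: [-0.8, 0.7, 7.0]
gripper_width: 34.3
gripper_force: 59.7
t17.20 p [ 585.02 -326.82   37.22] tooly yaw 11.16 F [-0.78  0.71  7.03] M [0.1  0.31 0.  ] w 34.3 gf 59.7 q [-0.55  0.24  1.66 -0.    1.25 -0.74]
tool-axes shift [-1.15 -0.24  0.23]
twist units 0.002
```

```bash
python3 -m jog '[{"hand":255,"translation":[0,0,-10],"twist":0},{"hand":255,"translation":[0,0,-30],"twist":0},{"hand":255,"translation":[0,0,-30],"twist":0},{"hand":255,"translation":[0,0,-30],"twist":0},{"hand":255,"translation":[20,3,0],"twist":0},{"hand":255,"translation":[32,4.6,0],"twist":0},{"hand":255,"translation":[32,4.6,0],"twist":0},{"hand":255,"translation":[32,4.6,0],"twist":0},{"hand":255,"translation":[32,4.6,0],"twist":0},{"hand":255,"translation":[32,4.6,0],"twist":0},{"hand":255,"translation":[32,4.6,0],"twist":0},{"hand":255,"translation":[32,4.6,0],"twist":0},{"hand":255,"translation":[32,4.6,0],"twist":0},{"hand":255,"translation":[32,4.6,0],"twist":0},{"hand":255,"translation":[32,4.6,0],"twist":0},{"hand":255,"translation":[32,4.6,0],"twist":0},{"hand":255,"translation":[32,4.6,0],"twist":0},{"hand":255,"translation":[32,4.6,0],"twist":0},{"hand":255,"translation":[32,4.6,0],"twist":0},{"hand":255,"translation":[5.6,1.6,0],"twist":0}]' | grep -E "^t:|pos|^for"
python3 - <<'E'
from h import *
st([560.8,151.1,80],11.15)
s=ctrl.snapshot("side");cv2.imwrite("pics/s6.png",cv2.resize(s[110:260,180:380],(800,600),interpolation=2))
E
```

```text
t: 19.7
position: [559.3, 153.4, 134.8]
force: [-0.3, -0.5, -4.1]
t19.70 p [559.31 153.4  134.76] tooly yaw 11.29 F [-0.3  -0.54 -4.12] M [-0.02  0.    0.04] w 34.3 gf 60.6 q [ 0.22 -0.04  1.78  0.    1.4   0.03]
tool-axes shift [-2.56  1.11 54.76]
twist units 0.027
```

View pics/s6.png

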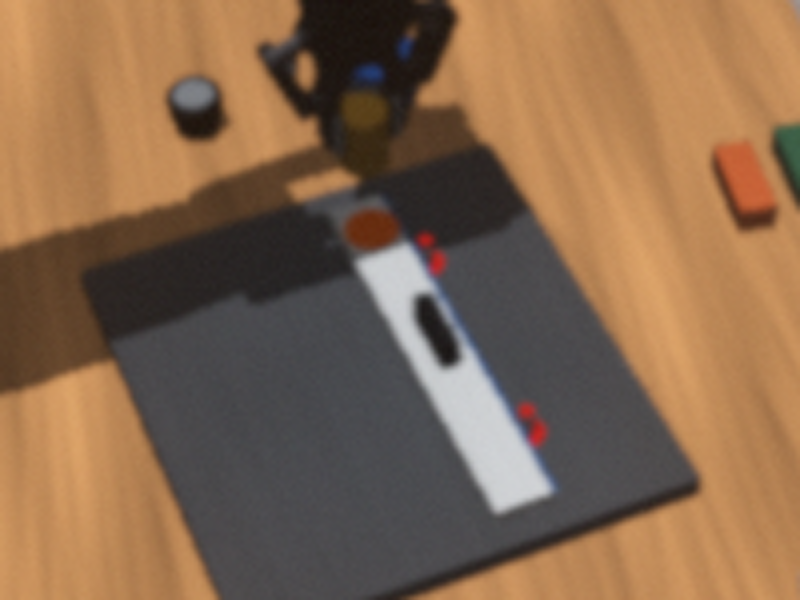

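Side view: the weight hangs upright in the gripper at crop (365,130), above and beyond the disc at (371,229), and the bar is still against both pins. I'll correct the position and descend slowly.

```bash
python3 -m jog '[{"hand":255,"translation":[-2.6,1.1,10],"twist":0},{"hand":255,"translation":[0,0,20],"twist":0},{"hand":255,"translation":[0,0,18],"twist":0},{"hand":255,"translation":[0,0,10],"twist":0},{"hand":255,"translation":[0,0,0],"twist":0}]' | grep -E "^t:|pos|^for"
python3 -c "
from h import *
st([560.8,151.1,69.2],11.15)"
```

```text
t: 20.38
position: [561.9, 148.8, 77.0]
force: [0.5, 0.5, -3.7]
t20.38 p [561.87 148.81  77.  ] tooly yaw 11.15 F [ 0.5   0.47 -3.67] M [ 0.04  0.02 -0.03] w 34.3 gf 60.6 q [ 0.22  0.01  1.83 -0.    1.3   0.02]
tool-axes shift [ 2.45 -0.59  7.81]
twist units -0.001
```

```bash
python3 -m jog '[{"hand":255,"translation":[2.4,-0.6,1],"twist":0},{"hand":255,"translation":[0,0,2],"twist":0},{"hand":255,"translation":[0,0,1.5],"twist":0},{"hand":255,"translation":[0,0,1],"twist":0},{"hand":255,"translation":[0,0,0],"twist":0}]' | grep -E "^t:|pos|^for"
python3 -m jog '[{"hand":255,"translation":[0,0,0.5],"twist":0},{"hand":255,"translation":[0,0,0],"twist":0}]' | grep -E "^t:|pos|^for"
python3 -m jog '[{"hand":255,"translation":[0,0,0.5],"twist":0},{"hand":255,"translation":[0,0,0],"twist":0}]' | grep -E "^t:|pos|^for"
```

```text
t: 21.0
position: [561.2, 151.3, 72.6]
force: [0.6, -0.8, -3.9]
t: 21.25
position: [561.2, 151.3, 72.1]
force: [0.5, -0.1, -4.4]
t: 21.5
position: [561.2, 151.3, 71.6]
force: [0.6, 0.6, -4.9]
```

```bash
python3 -m jog '[{"hand":255,"translation":[0,0,0.5],"twist":0},{"hand":255,"translation":[0,0,0.5],"twist":0},{"hand":255,"translation":[0,0,0],"twist":0}]' | grep -E "^t:|pos|^for"
python3 -m jog '[{"hand":255,"translation":[0,0,0.5],"twist":0},{"hand":255,"translation":[0,0,0],"twist":0}]' | grep -E "^t:|pos|^for"
python3 -m jog '[{"hand":255,"translation":[0,0,0.4],"twist":0},{"hand":255,"translation":[0,0,0],"twist":0}]' | grep -E "^t:|pos|^for"
python3 -m jog '[{"hand":255,"translation":[0,0,0.3],"twist":0},{"hand":255,"translation":[0,0,0],"twist":0}]' | grep -E "^t:|pos|^for"
```

```text
t: 21.88
position: [561.2, 151.3, 70.5]
force: [-1.0, 0.3, -3.7]
t: 22.12
position: [561.2, 151.3, 70.1]
force: [0.2, -0.2, -3.7]
t: 22.38
position: [561.2, 151.3, 69.7]
force: [-0.2, -0.0, -3.8]
t: 22.62
position: [561.2, 151.3, 69.4]
force: [0.3, -0.4, -4.3]
```

```bash
python3 -m jog '[{"hand":255,"translation":[0,0,0.3],"twist":0},{"hand":255,"translation":[0,0,0],"twist":0}]' | grep -E "^t:|pos|^for"
python3 -m jog '[{"hand":255,"translation":[0,0,0.3],"twist":0},{"hand":255,"translation":[0,0,0],"twist":0}]' | grep -E "^t:|pos|^for"
```

```text
t: 22.88
position: [561.2, 151.3, 69.3]
force: [-0.7, 1.3, -1.9]
t: 23.12
position: [561.3, 151.3, 69.2]
force: [-3.2, -0.1, 5.8]
```

```bash
python3 -m jog '[{"hand":255,"translation":[0,0,-0.2],"twist":0},{"hand":255,"translation":[0,0,0],"twist":0}]' | grep -E "^t:|pos|^for"
python3 -m jog '[{"hand":130,"translation":[0,0,0],"twist":0},{"hand":100,"translation":[0,0,0],"twist":0},{"hand":80,"translation":[0,0,0],"twist":0},{"hand":80,"translation":[0,0,0],"twist":0}]' | grep -E "^t:|pos|^for|wid"
python3 -m jog '[{"hand":80,"translation":[0,0,-10],"twist":0},{"hand":80,"translation":[0,0,-30],"twist":0},{"hand":80,"translation":[0,0,-40],"twist":0},{"hand":80,"translation":[0,0,-20],"twist":0},{"hand":80,"translation":[-30,-10,0],"twist":0},{"hand":80,"translation":[-35,-10,0],"twist":0},{"hand":80,"translation":[-35,-10,0],"twist":0},{"hand":80,"translation":[-35,-10,0],"twist":0},{"hand":80,"translation":[-35,-10,0],"twist":0},{"hand":80,"translation":[-35,-10,0],"twist":0},{"hand":80,"translation":[-35,-10,0],"twist":0},{"hand":80,"translation":[-35,-10,0],"twist":0},{"hand":80,"translation":[-35,-10,0],"twist":0},{"hand":80,"translation":[-35,-10,0],"twist":0},{"hand":80,"translation":[-35,-10,0],"twist":0},{"hand":80,"translation":[-35,-10,0],"twist":0}]' | grep -E "^t:|pos|^for|wid"
python3 - <<'E'
from h import *
t=ctrl.snapshot("top");s=ctrl.snapshot("side")
cv2.imwrite("pics/f7.png",np.hstack([cv2.resize(t[140:290,180:350],(400,353),interpolation=2),cv2.resize(s[140:290,200:370],(400,353),interpolation=2)]))
c,yaw,sz=findbar(t);print("bar",c,np.degrees(yaw),sz)
r=t[150:285,180:260];b=blobs(r,(18,120,140),(35,255,255),20)[0];print([(q[1],np.add(q[0],(180,150)),atz("top",np.add(q[0],(180,150)),82)) for q in b])
# far-edge gap from blue line ends: transition along normals at both pins
h=cv2.cvtColor(t,cv2.COLOR_BGR2HSV).astype(int)
m=(h[...,0]>100)&(h[...,0]<130)&(h[...,1]>110);ys,xs=np.nonzero(m);k=(xs>185)&(xs<350)&(ys>150)&(ys<230)
P=np.array([atz("top",u,32)[:2] for u in zip(xs[k],ys[k])]);f=np.polyfit(P[:,1],P[:,0],1);print("blue yaw",np.degrees(np.arctan(-f[0])))
for p in([594.3,121.3],[626.5,-42.2]):print("pin-blue",(p[0]-np.polyval(f,p[1]))*.981)
E
```

```text
t: 23.38
position: [561.3, 151.3, 69.2]
force: [-2.7, -0.2, 4.8]
t: 23.88
position: [561.2, 151.3, 68.9]
force: [-0.4, -0.7, 0.2]
gripper_width: 58.7
t: 25.88
position: [523.4, -280.2, 168.8]
force: [0.4, 0.3, 0.1]
gripper_width: 58.7
bar [586.04180908  22.50898743] 11.116451 (44.87577819824219, 263.1165771484375)
[(243, array([206.2, 206. ]), array([561.26170616, 150.08574166,  82.        ]))]
blue yaw 11.107618934804554
pin-blue 6.234270332179076
pin-blue 6.332366769110017
```

View pics/f7.png

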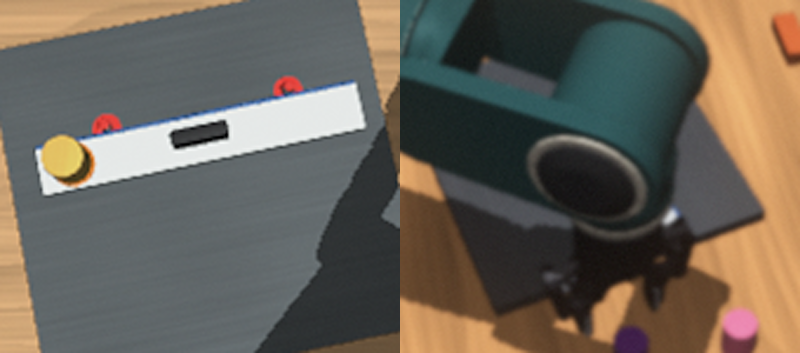

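Final view: the weight stands upright on the disc at (561.3,150.1), against the pad at (561.0,150.2). The blue line lies equally close to both pins (6.2 and 6.3 mm from their axes), and the gripper is clear.

```bash
python3 -c "
from rig import ctrl
print(ctrl.finish_job())"
```

```text
the job is handed in; nothing more can be done
None
```

I handed the job in at about 26 s: the camera shows the straightedge against both pins, to within about half a millimetre, and the brass weight upright on the orange disc. I pushed the bar with at most about 7 N in total, roughly 5 N of it shared by the two pins; the jar, loupe and ring box were not touched.

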